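# Load a piston pin into the bench marker and latch its guard

### The arm

A 7-joint arm with a two-finger parallel gripper is mounted at the origin on the work surface. World frame = base frame: x ahead of the robot, y to its left, z up, the work surface at z = 0. Lengths are in m, angles in rad, forces in N, time in s.
With the tool pointing down it reaches from about 0.4 to 0.85 m from the base axis. Payload 10.4 kg.
Tool frame: the origin (TCP) lies midway between the tips of the shut fingers; the grasp point (between the pads) lies 19 mm behind it; z points along the fingers, y is the line along which they close (so a half turn about z gives the same grasp; the last joint's range is limited). The gripper opens to 85 mm and grips with 20 to 120 N. Pads are 22 mm wide; open, the fingers measure 114 mm over their backs; the gripper's body (76 mm by 85 mm) begins 54 mm behind the grasp point. The pads swing forward as they close: fully open they stand 13 mm farther back than shut.
Start: joints at [-0.023, 0.332, -0.065, 1.46, 0.022, 1.35, -0.088], TCP at [0.625, 0, 0.231] pointing down, gripper open.
Joint ranges: [-2.6, 2.6], [-0.5, 2.12], [-1.47, 1.34], [0.16, 2.42], [-1.27, 4.41], [0.06, 2.06], [-2.6, 2.6]. Speed limits (rad/s): [2.22, 2.22, 2.79, 2.79, 3.14, 3.14, 3.14].

### API

Orientations are given as a unit quaternion [x, y, z, w].
In Python, from workcell import get_obs, camera, camera_params, hand_in gives the robot as it stands.
- The arm moves only by the tool carry_out, never from a script. Its argument "commands" is a list that holds one entry, the list of rows, each a list of 6 numbers: the shift along the tool's x, y, z in units of 40 mm (1.0 is 40 mm), then the turn, a rotation vector about the tool's x, y, z in units of 6 degrees (1.0 is 6 degrees). In form: [[[x, y, z, ax, ay, az], ...]]. A call has 1 to 20 rows; each row shifts and turns the commanded pose from where the row before left it, along the tool's axes as they then stand; what a row does not reach is not made up. A row lasts 1/12 s, in which the tool goes at most 41.7 mm and 7.16 degrees, less where a joint would pass 70% of its speed; a pose out of reach is approached as far as the arm can. A call is refused whole if a number of a shift passes 1 or a number of a turn 1, either way. A call with a gripper value outside its range is refused whole. "hand" is the closure, from -1 (fully open) to 1 (shut), set as the call begins (left out, the last holds). The fingers move at their own pace and stop on an object; "force" is the grip in N (left out, the last holds). Time passes only in rows, so rows that do not move let the fingers close. It gives the time, the measured TCP pose, the force, the opening and the grip force at its end, in the units of the state.
- get_obs(): the state, without advancing time (a new reading comes with each control period).
- camera(name): name is "scene" or "side" or "wrist"; returns the picture (400x640x3 uint8, red, green, blue); there is no depth.
- camera_params(name): a dict with "mtx" (3x3 intrinsics, pixels), "R" (3x3) and "t" (3): a world point X has camera coordinates R X + t. Camera axes: x right, y down, z forward; pixel columns grow to the right and rows downward; lengths in m; the calibration is good to about 2 mm. The wrist camera is an equidistant fisheye: a pixel r from the principal point sees the ray r / f radians off the axis. A picture is of the moment at which its call begins: read the wrist's pose just before it. camera_params takes no time and is no camera call; for the wrist camera it gives the pose at the moment of the call.
- hand_in(): hands the job in; it is judged then, once.
The state is a dict: "clock": time; "joint_pos": joint angles; "joint_velocities": joint speeds; "tau": joint torques, N m; "position": TCP position; "ee_rot": TCP orientation; "ft_force": force on the tool from outside, world axes, zero at the start; "torque": the same for the moment, N m; "grip_width": opening from 0.0 (shut) to 1.0 (fully open); "grasp_force": force on a finger pad.
Only numpy, scipy, OpenCV 4.12 (cv2) and the standard library are available. Lean on these libraries where they do the work, as an engineer would, in place of code of your own. Each camera call takes 0.05 s, during which the arm holds its last target. There are 200 camera calls.

### The job

Move the steel piston pin from its plastic rest into the cradle of the bench marking machine, lying level in both V rests and centred between them. Then slide the machine's guard over it toward the white housing until its latch clicks and holds it shut by itself, pressing firmly but never ramming it against its stop. Leave the carton, the can and the wrench where they are.

Things in the scene. Friction and masses are not known exactly. Their poses are not given: they have to be found in the camera images.
- pin: Plain steel piston pin, a round bar 22 mm in diameter and 64 mm long, about 0.11 kg. Origin at its middle, y axis along its length. It starts lying level in the plastic rest, its axis 50 mm above the table, the gap under its middle open 34 mm down from the axis.
- pin_rest: Grey plastic rest fixed on the table, 60 x 90 mm, with two V supports 44 mm apart along its y axis (each 10 mm thick), tops 54 mm above the table. Origin on the table under its centre.
- marker: Bench laser marker, fixed: grey base plate 20 mm thick, from x -90 to +125 mm, y -215 to +210 mm in its own frame. Origin on the table under the cradle's middle; z up; y is the direction in which the guard closes. A white housing stands at y 88 to 200 mm, x -85 to +60 mm, top 130 mm above the table.
- cradle (a point): Where the pin's middle belongs: 58 mm above the table, over the marker's origin. Axes as the marker's. The pin lies along y in two steel V supports at y -22 and +22 mm (10 mm thick, tops 62 mm above the table), open between them down to 20 mm. A spring rod juts from the housing at x -66 mm, 28 to 38 mm above the table, its tip at y 18 mm.
- guard: Aluminium hood with clear top, 134 x 133 mm (y -75 to +58 mm in its frame), top 97 mm above the table, open below and at its +y end; slides only along the marker's y, taking about 2 N. Starts at y -118 to -140 mm. From y -40 mm on, a spring pushes it back with 4 to 5 N: let go uncaught, it springs back to below y -33 mm. A tongue on its +x side enters the latch.
- guard_handle (a point): Middle of the guard's handle: an upright black fin across the hood's top, 90 mm along x, 16 mm along y, from 97 to 133 mm above the table; this point is at 115 mm, over the guard's origin. Push on its -y face or pinch it across y.
- latch_block: Bracket at the marker's +x side (x 71 to 124, y 75 to 190 mm) carrying the adjustable keeper: spring roller and, behind it, a sprung rubber stop. Origin as the marker's; it does not tell the keeper's setting, which is anywhere within 22 mm either way, so the guard catches anywhere from y -22 to +22 mm. Roller and stop together must not be loaded with more than 15 N.
- latch_roller_mid (a point): Fixed point between roller and stop (mid setting). The roller resists from 25 mm before the catch: the whole push rises to about 10 N, eases to 6 N for the last 12 mm (not yet caught), then falls near 0 for a moment at the click. About 1.5 mm further the stop is met and adds 6 N per mm: a push that has risen to 14 N shows the guard has caught. A push over 20 N is too much.
- carton: Loose cardboard carton 110 x 80 x 50 mm, origin under its centre. Leave alone.
- oil_can: Loose grey metal can, 56 mm in diameter, 150 mm tall, origin under its centre. Leave alone.
- wrench: Loose steel wrench lying flat. Leave alone.
Not all that is in view belongs to the job. Of the things like the pin, leave any that is purple or red; of the rest the smaller one is meant.

How it is judged:
By the outcome, as a careful person would: the job done as asked, in the order asked, and still so for the second after the job is handed in, with the robot touching nothing.
It also fails if it takes over 58 s, if anything falls off the work surface, if the arm or the gripper's body presses on something with over 40 N, if the wrist force passes 120 N, or if a joint passes its speed limit or range.

## Working session

There is one attempt and no reset: what is moved stays moved. The work goes in short steps, Python scripts to look and compute and a tool call to move; the robot and the scene stay as the last step left them, time stands still between calls to the robot, and variables do not carry over. Pictures are saved under pics/ and viewed, at most 10 in all, crops included, and the job is handed in when it is done.

Besides the shell and the picture viewer there is one more tool, called after "Emit:" by a JSON object that holds its "name" and its "arguments", one argument or row to a line. carry_out: Moves the arm, as the interface text tells. Its arguments: {"type":"object","properties":{"commands":{"type":"array"},"hand":{"type":"number"},"force":{"type":"number"}},"required":["commands"]}

```bash
mkdir -p pics; ls
python3 - <<'E'
from workcell import *
import cv2
for n in ["scene","side","wrist"]:
    p=camera_params(n); print(n,p)
    cv2.imwrite(f"pics/{n}0.png",camera(n)[:,:,::-1])
print(get_obs())
E
```

```text
pics
scene {'mtx': array([[389.77330307,   0.        , 319.42418958],
       [  0.        , 389.77330307, 204.4401164 ],
       [  0.        ,   0.        ,   1.        ]]), 'R': array([[-0.37807944,  0.92576948, -0.00260832],
       [ 0.76930146,  0.31260888, -0.55718125],
       [-0.51500602, -0.21266536, -0.83038681]]), 't': array([ 0.27022576, -0.28564276,  1.50882322])}
side {'mtx': array([[493.29454827,   0.        , 315.4637451 ],
       [  0.        , 493.29454827, 194.50645337],
       [  0.        ,   0.        ,   1.        ]]), 'R': array([[-0.69166201, -0.72205599, -0.01545337],
       [-0.54508116,  0.53593488, -0.64471725],
       [ 0.47380396, -0.43750309, -0.76426492]]), 't': array([0.26464431, 0.39570485, 1.00511466])}
wrist {'mtx': array([[309.70691629,   0.        , 318.74911609],
       [  0.        , 309.70691629, 201.53855283],
       [  0.        ,   0.        ,   1.        ]]), 'R': array([[ 9.99999016e-01, -8.19358661e-04, -1.13864279e-03],
       [-4.13377621e-04, -9.47767309e-01,  3.18962313e-01],
       [-1.34051295e-03, -3.18961528e-01, -9.47766715e-01]]), 't': array([-0.62468137, -0.04167777,  0.37910301])}
{'clock': 0.15, 'joint_pos': array([-0.0225796 ,  0.33271643, -0.0646951 ,  1.46073422,  0.02159121,
        1.34991923, -0.08850641]), 'joint_velocities': array([ 3.23246893e-04, -4.34775838e-04,  3.63467110e-04, -1.61985462e-03,
       -6.71576059e-05, -1.32995168e-04,  9.95248790e-04]), 'tau': array([ 1.13752249e-03, -6.25829744e+01,  4.95374459e-02, -3.91853535e+01,
        1.63436425e-02,  7.44175835e-03, -2.63868424e-05]), 'position': array([ 6.24714817e-01, -1.29955603e-05,  2.30711878e-01]), 'ee_rot': array([ 7.07112604e-01,  7.07100751e-01, -3.96628590e-04, -3.68199839e-04]), 'ft_force': array([-0.15019365, -0.4363437 ,  0.49966784]), 'torque': array([ 0.0323206 , -0.02587931,  0.02679577]), 'grasp_force': 0.0, 'grip_width': 1.0019507222767123}
```

View pics/scene0.png

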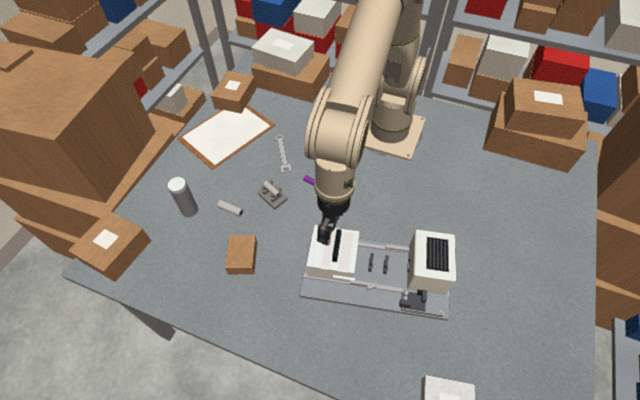

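View pics/side0.png

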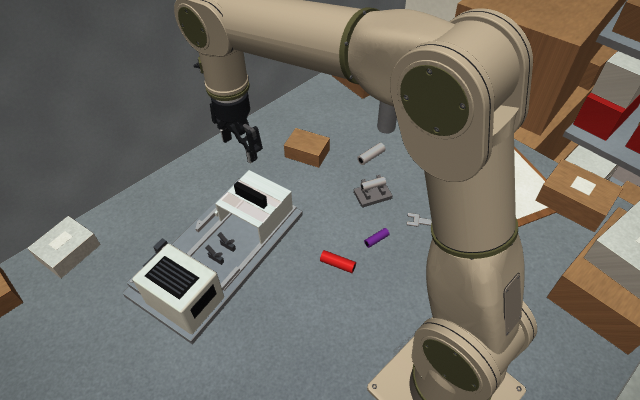

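View pics/wrist0.png

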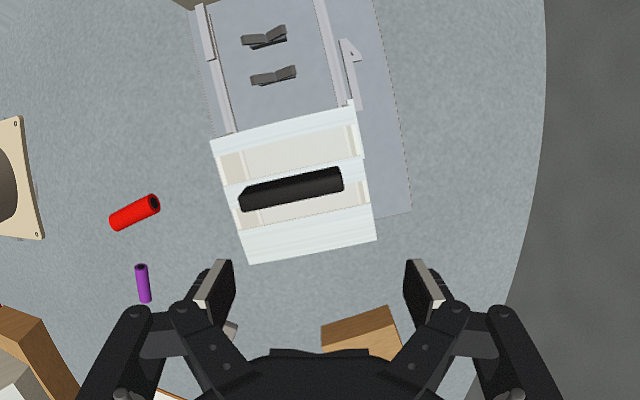

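The pin in the rest is at scene (272,188) and side (374,184). A loose lookalike lies at scene (230,208). The cradle Vs are at wrist (264,37) and (273,75), with the guard below them and the housing toward +y. I'll zoom in for precise pixels.

```bash
cat > h.py <<'E'
import numpy as np, cv2
from workcell import *
def ray(n,uv,p=None):
    p=p or camera_params(n); K,R,t=p["mtx"],p["R"],np.array(p["t"])
    a=np.array([(uv[0]-K[0,2])/K[0,0],(uv[1]-K[1,2])/K[1,1]])
    if n=="wrist":
        th=np.linalg.norm(a); d=np.r_[a/max(th,1e-9)*np.sin(th),np.cos(th)]
    else: d=np.r_[a,1]; d/=np.linalg.norm(d)
    return -R.T@t, R.T@d
def onz(n,uv,z,p=None):
    c,d=ray(n,uv,p); return c+d*(z-c[2])/d[2]
def tri(obs):  # list of (name,uv[,p])
    A=0;b=0;rs=[ray(*o) for o in obs]
    for c,d in rs: P=np.eye(3)-np.outer(d,d); A=A+P; b=b+P@c
    X=np.linalg.solve(A,b); return X,[np.linalg.norm((np.eye(3)-np.outer(d,d))@(X-c))*1e3 for c,d in rs]
E
python3 - <<'E'
import cv2,numpy as np
s=cv2.imread("pics/scene0.png");d=cv2.imread("pics/side0.png");w=cv2.imread("pics/wrist0.png")
def c(i,x,y,ww,hh,k): return cv2.resize(i[y:y+hh,x:x+ww],None,fx=k,fy=k,interpolation=cv2.INTER_CUBIC)
top=np.hstack([c(s,210,170,80,60,5),c(d,345,135,80,60,5)])
bot=np.hstack([c(s,350,235,80,60,5),c(d,190,215,80,60,5)])
cv2.imwrite("pics/m1.png",np.vstack([top,bot]))
E
```

```text
(no output)
```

View pics/m1.png

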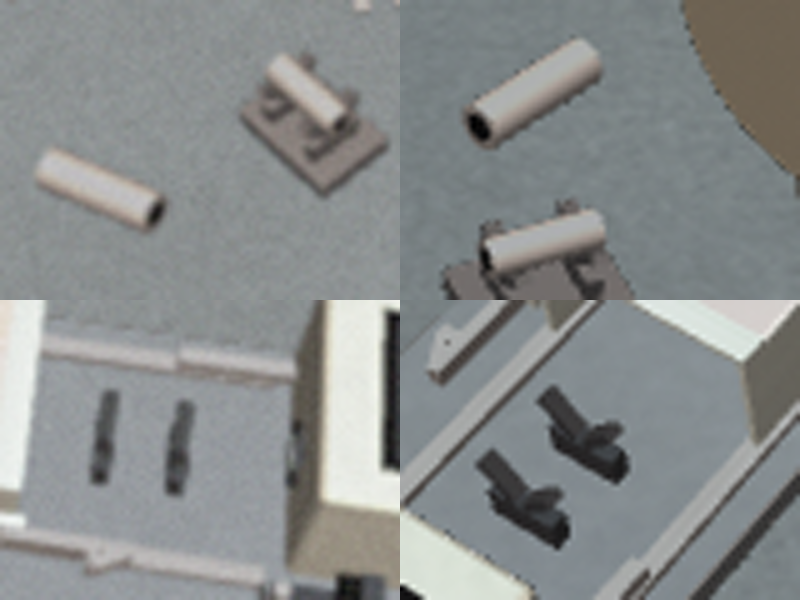

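The mosaic shows the pin in the rest (scene ends about (266,183.6) and (278.4,193.2)), shorter than the loose one. It also shows both cradle Vs. Next I'll compute coarse poses.

Run:
```python
from h import *
np.set_printoptions(precision=4,suppress=True)
for a,b in [((266,183.6),(385,181.4)),((278.4,193.2),(363.2,185.6))]:
    print("pin end",tri([("scene",a),("side",b)]),onz("scene",a,.05),onz("side",b,.05))
print("loose",onz("scene",(219,202.5),.012),onz("scene",(241,212),.012),onz("side",(361,160),.012),onz("side",(383,146),.012))
S=lambda x,y:(350+x/5,235+(y-300)/5); D=lambda x,y:(190+(x-400)/5,215+(y-300)/5)
# V tips (x-,x+)
for nm,a,b in [("V1x-",S(113,393),D(612,430)),("V1x+",S(100,480),D(548,392)),("V2x-",S(187,403),D(553,493)),("V2x+",S(175,492),D(486,456))]:
    print(nm,tri([("scene",a),("side",b)]),onz("scene",a,.062),onz("side",b,.062))
w=[onz("wrist",u,.062) for u in [(241,41),(286,33),(251,80),(296,72)]]; print("wrist tips",*w)
# purple, handle (black fin top) by wrist
for u in [(240,191),(340,168),(344,188),(241,211)]: print("handle",onz("wrist",u,.133))
```

```text
pin end (array([ 0.436 , -0.3084,  0.0427]), [np.float64(0.17363393445230713), np.float64(0.17363393445240716)]) [ 0.4407 -0.305   0.05  ] [ 0.4322 -0.3032  0.05  ]
pin end (array([ 0.4616, -0.2494,  0.0518]), [np.float64(0.6313638503870834), np.float64(0.6313638503870849)]) [ 0.4608 -0.2494  0.05  ] [ 0.4626 -0.2514  0.05  ]
loose [ 0.5473 -0.4326  0.012 ] [ 0.553  -0.3459  0.012 ] [ 0.5539 -0.3445  0.012 ] [ 0.5475 -0.4321  0.012 ]
V1x- (array([0.5583, 0.1058, 0.0571]), [np.float64(0.1644005991176785), np.float64(0.16440059911770924)]) [0.5609 0.1062 0.062 ] [0.5551 0.1072 0.062 ]
V1x+ (array([0.6073, 0.1129, 0.0441]), [np.float64(2.7784411586775954), np.float64(2.778441158677563)]) [0.6165 0.1163 0.062 ] [0.5944 0.1157 0.062 ]
V2x- (array([0.5486, 0.148 , 0.058 ]), [np.float64(0.3055812858440861), np.float64(0.30558128584408734)]) [0.5508 0.1484 0.062 ] [0.5459 0.1488 0.062 ]
V2x+ (array([0.598 , 0.1562, 0.0435]), [np.float64(2.0988780387353287), np.float64(2.0988780387353163)]) [0.6074 0.1582 0.062 ] [0.585 0.159 0.062]
wrist tips [0.5476 0.1452 0.062 ] [0.5929 0.1507 0.062 ] [0.5577 0.1039 0.062 ] [0.6027 0.1103 0.062 ]
handle [0.5601 0.0097 0.133 ]
handle [0.6417 0.0284 0.133 ]
handle [0.6452 0.012  0.133 ]
handle [ 0.5595 -0.0079  0.133 ]
```

Emit:
{"name": "carry_out", "arguments": {
  "commands": [
    [[-0.7, -0.44, 0, 0, 0, 0], [-0.7, -0.44, 0, 0, 0, 0], [-0.7, -0.44, 0, 0, 0, 0], [-0.7, -0.44, 0, 0, 0, 0], [-0.7, -0.44, 0, 0, 0, 0], [-0.7, -0.44, 0, 0, 0, 0], [-0.7, -0.44, 0, 0, 0, 0], [-0.7, -0.44, 0, 0, 0, 0], [-0.7, -0.44, 0, 0, 0, 0], [-0.7, -0.44, 0, 0, 0, 0], [0, 0, 0, 0, 0, 0.8], [0, 0, 0, 0, 0, 0.8], [0, 0, 0, 0, 0, 0.8], [0, 0, 0, 0, 0, 0.8], [0, 0, 0, 0, 0, 0.8], [0, 0, 0, 0, 0, 0], [0, 0, 0, 0, 0, 0]]
  ]
}}

```text
clock: 1.57
position: [0.449, -0.2799, 0.2312]
ee_rot: [0.838, 0.546, -0.0, -0.0]
ft_force: [-1.1, 0.0, -0.2]
grip_width: 1.0
grasp_force: 0.0
```

Run:
```python
from h import *
import pickle
p=camera_params("wrist"); im=camera("wrist")[:,:,::-1]; cv2.imwrite("pics/w1.png",im); pickle.dump(p,open("w1.pkl","wb"))
print(get_obs()["position"],get_obs()["ee_rot"])
K,R,t=p["mtx"],p["R"],p["t"]
c=R@np.array([.449,-.279,.05])+t; th=np.arctan2(np.hypot(c[0],c[1]),c[2]); print("expect",K[:2,2]+K[0,0]*th*c[:2]/np.hypot(c[0],c[1]))
```

```text
[ 0.44898997 -0.27989857  0.23121598] [ 8.37834765e-01  5.45923899e-01 -4.21863719e-06 -6.06057569e-05]
expect [317.81733373 176.61937505]
```

View pics/w1.png

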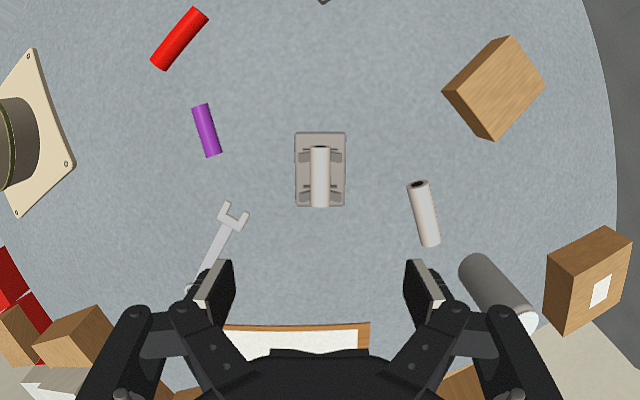

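The wrist view shows the pin upright at column 320, rows 147–207, almost aligned with the tool. Next I'll measure it with a mask.

Run:
```python
from h import *
import pickle
np.set_printoptions(precision=4,suppress=True)
p=pickle.load(open("w1.pkl","rb")); im=cv2.imread("pics/w1.png")
sub=im[125:215,290:350].astype(int); m=((sub.min(2)>165)).astype(np.uint8)
n,l,s,c=cv2.connectedComponentsWithStats(m); k=1+s[1:,4].argmax(); print(s[k],c[k])
q=l==k
for r in range(20,84,8): x=np.where(q[r])[0]; print(r+125, (x.min()+290,x.max()+290) if len(x) else None)
cols=[]
# bottom/top extents at col 320
y=np.where(q[:,30])[0]+125; print(y.min(),y.max())
a=onz("wrist",(320,y.min()-.5),.061,p);b=onz("wrist",(320,y.max()+.5),.061,p);print("top line",a,b,np.linalg.norm(a-b))
# rest base corners: dark-grey vs table edges, z~? base plate thin
for u in [(295,132),(345,132),(345,206),(294,206)]: print(onz("wrist",u,.01,p))
```

```text
[ 22  23  16  60 906] [29.8764 51.9934]
145 None
153 (np.int64(313), np.int64(327))
161 (np.int64(312), np.int64(327))
169 (np.int64(313), np.int64(327))
177 (np.int64(313), np.int64(327))
185 (np.int64(313), np.int64(327))
193 (np.int64(313), np.int64(327))
201 (np.int64(313), np.int64(327))
148 207
top line [ 0.4645 -0.2496  0.061 ] [ 0.4385 -0.3085  0.061 ] 0.06440797535384246
[ 0.4424 -0.2278  0.01  ]
[ 0.4958 -0.2515  0.01  ]
[ 0.4605 -0.336   0.01  ]
[ 0.4025 -0.3104  0.01  ]
```

Emit:
{"name": "carry_out", "arguments": {
  "commands": [
    [[0, 0.05, 0.8, 0, 0, 0], [0, 0, 0.8, 0, 0, 0], [0, 0, 0.8, 0, 0, 0], [0, 0, 0.8, 0, 0, 0], [0, 0, 0.8, 0, 0, 0], [0, 0, 0.5, 0, 0, 0], [0, 0, 0.3, 0, 0, 0], [0, 0, 0.2, 0, 0, 0], [0, 0, 0, 0, 0, 0], [0, 0, 0, 0, 0, 0]]
  ],
  "hand": -0.3
}}

```text
clock: 2.45
position: [0.4514, -0.2811, 0.0321]
ee_rot: [0.839, 0.545, 0.0, 0.0]
ft_force: [0.3, -0.1, 0.9]
grip_width: 0.651
grasp_force: 0.0
```

Run:
```python
from h import *
cv2.imwrite("pics/w2.png",camera("wrist")[:,:,::-1]); print(get_obs()["position"],get_obs()["ft_force"])
```

```text
[ 0.45174222 -0.28125008  0.03259469] [-0.83397266  1.22132232  0.08335359]
```

View pics/w2.png

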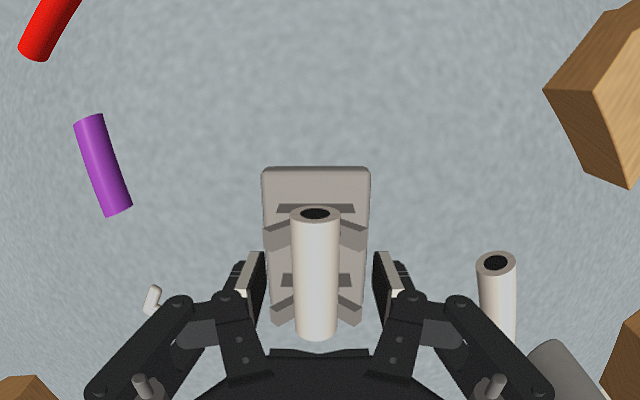

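The fingers straddle the pin, whose ends are at about rows 208 and 340. I'll check the offset along the axis with this close view.

Run:
```python
from h import *
o=get_obs();R=lambda a:np.array([[np.cos(a),np.sin(a)],[-np.sin(a),np.cos(a)]])
q=o["ee_rot"];a=2*np.arctan2(q[1],q[0]);print(np.degrees(a))
for n,u,z in [("farend top",(315.5,207),.061),("near top",(316,340),.061),("farmid",(315.5,214),.05),("V far L",(265,228),.054),("V far R",(365,228),.054),("V near L",(272,302),.054),("V near R",(362,302),.054),("bse",(262,168),.01),("bse",(370,168),.01)]:
    X=onz("wrist",u,z); print(n,np.round((R(a)@(X-o["position"])[:2])*1e3*[1,-1],1))
```

```text
66.02686696189231
farend top [40.9 -0.6]
near top [-28.7  -0.7]
farmid [33.8 -0.7]
V far L [ 28.9 -22.2]
V far R [28.9 20.3]
V near L [-10.2 -21.9]
V near R [-10.3  21.5]
bse [ 45.4 -30.2]
bse [45.2 28.8]
```

Emit:
{"name": "carry_out", "arguments": {
  "commands": [
    [[0.05, 0, 0.05, 0, 0, 0], [0, 0, 0, 0, 0, 0], [0, 0, 0, 0, 0, 0], [0, 0, 0, 0, 0, 0], [0, 0, 0, 0, 0, 0], [0, 0, 0, 0, 0, 0], [0, 0, 0, 0, 0, 0], [0, 0, 0, 0, 0, 0]]
  ],
  "hand": 1,
  "force": 50
}}

```text
clock: 3.17
position: [0.4509, -0.2783, 0.0299]
ee_rot: [0.839, 0.545, -0.0, -0.001]
ft_force: [-6.6, 5.6, 9.7]
grip_width: 0.238
grasp_force: 48.5
```

Emit:
{"name": "carry_out", "arguments": {
  "commands": [
    [[0, 0, -0.4, 0, 0, 0], [0, 0, -0.8, 0, 0, 0], [0, 0, -0.8, 0, 0, 0], [0, 0, -0.8, 0, 0, -0.4], [0, 0, -0.8, 0, 0, -0.8], [0, 0, -0.8, 0, 0, -0.8], [0, 0, -0.6, 0, 0, -0.8], [0, 0, 0, 0, 0, -0.8], [0, 0, 0, 0, 0, -0.8], [0, 0, 0, 0, 0, -0.8], [0, 0, 0, 0, 0, -0.75], [0, 0, 0, 0, 0, -0.2], [0, 0, 0, 0, 0, 0]]
  ]
}}

```text
clock: 4.25
position: [0.4516, -0.2789, 0.2295]
ee_rot: [0.623, 0.782, 0.0, 0.0]
ft_force: [-0.3, 0.2, -1.7]
grip_width: 0.241
grasp_force: 49.3
```

Emit:
{"name": "carry_out", "arguments": {
  "commands": [
    [[0.4, 0.23, 0, 0, 0, 0], [0.7, 0.4, 0, 0, 0, 0], [0.7, 0.4, 0, 0, 0, 0], [0.7, 0.4, 0, 0, 0, 0], [0.7, 0.4, 0, 0, 0, 0], [0.7, 0.4, 0, 0, 0, 0], [0.7, 0.4, 0, 0, 0, 0], [0.7, 0.4, 0, 0, 0, 0], [0.7, 0.4, 0, 0, 0, 0], [0.7, 0.4, 0, 0, 0, 0], [0.7, 0.4, 0, 0, 0, 0], [0.7, 0.4, 0, 0, 0, 0], [0.7, 0.4, 0, 0, 0, 0], [0.4, 0.27, 0, 0, 0, 0], [0, 0, 0, 0, 0, 0], [0, 0, 0, 0, 0, 0], [0, 0, 0, 0, 0, 0]]
  ]
}}

```text
clock: 5.67
position: [0.5761, 0.126, 0.2292]
ee_rot: [0.624, 0.781, -0.0, 0.0]
ft_force: [-0.4, -0.6, -1.3]
grip_width: 0.237
grasp_force: 49.3
```

Run:
```python
from h import *
import pickle
o=get_obs(); p=camera_params("wrist"); im=camera("wrist")[:,:,::-1]; cv2.imwrite("pics/w3.png",im); pickle.dump((o,p),open("w3.pkl","wb"))
q=o["ee_rot"];print(o["position"],np.degrees(2*np.arctan2(q[1],q[0])),o["grip_width"],o["grasp_force"])
cv2.imwrite("pics/w3c.png",cv2.resize(im[100:400,160:480],None,fx=2,fy=2,interpolation=cv2.INTER_CUBIC))
```

```text
[0.57609829 0.12603526 0.22917868] 102.7717956364358 0.23664681192886566 49.296895265579224
```

View pics/w3c.png

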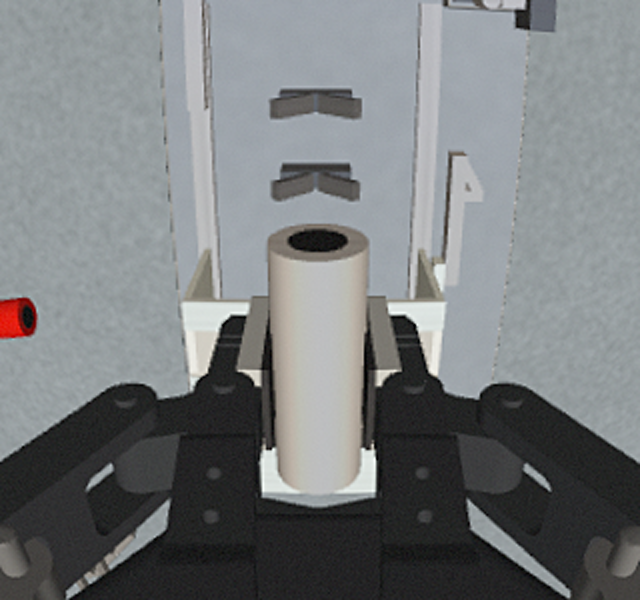

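The view shows both Vs (crop tips (271/361,109) and (271/360,190)) and the pin straight in the hand with its far face at (317,240). I'll compute the offsets in the tool frame.

Run:
```python
from h import *
import pickle
o,p=pickle.load(open("w3.pkl","rb"));q=o["ee_rot"];a=2*np.arctan2(q[1],q[0])
def loc(X): d=X-o["position"]; return np.round(1e3*np.array([np.cos(a)*d[0]+np.sin(a)*d[1],np.sin(a)*d[0]-np.cos(a)*d[1],o["position"][2]-X[2]]),1)
F=lambda x,y:(160+x/2,100+y/2)
for n,u,z in [("f L+",(271,101),.062),("f L-",(271,119),.062),("f R+",(361,101),.062),("f R-",(361,119),.062),("n L+",(271,182),.062),("n L-",(271,200),.062),("n R+",(359,182),.062),("n R-",(359,200),.062),
 ("f mid-",(316,113),.045),("n mid-",(316,190),.045),("railL far",(208,60),.03),("railL",(216,295),.03),("baseR",(527,40),.02),("baseR",(496,380),.02),("baseL",(163,60),.02),("baseL",(189,380),.02)]:
    X=onz("wrist",F(*u),z,p); print(n,np.round(X,4),loc(X))
zp=o["position"][2]+.019+.002
for n,u,z in [("pin far c",(317,240),zp),("far top",(317,224),zp+.011),("near top",(319,492),zp+.011),("farL",(268,245),zp),("farR",(369,245),zp),("nearL",(278,470),zp),("nearR",(361,470),zp)]:
    print(n,loc(onz("wrist",F(*u),z,p)))
```

```text
f L+ [0.5464 0.1512 0.062 ] [ 31.1 -23.4 167.2]
f L- [0.5483 0.1422 0.062 ] [ 21.9 -23.6 167.2]
f R+ [0.5906 0.1612 0.062 ] [ 31.1  21.9 167.2]
f R- [0.5927 0.1522 0.062 ] [ 21.8  22.  167.2]
n L+ [0.555  0.1095 0.062 ] [-11.5 -24.3 167.2]
n L- [0.5569 0.0998 0.062 ] [-21.4 -24.5 167.2]
n R+ [0.5997 0.1196 0.062 ] [-11.5  21.6 167.2]
n R- [0.602 0.11  0.062] [-21.4  21.8 167.2]
f mid- [0.5705 0.1471 0.045 ] [ 21.8  -0.8 184.2]
n mid- [0.5799 0.1052 0.045 ] [-21.2  -0.9 184.2]
railL far [0.5061 0.1611 0.03  ] [ 49.6 -60.5 199.2]
railL [0.5353 0.0203 0.03  ] [-94.1 -63.2 199.2]
baseR [0.681  0.2141 0.02  ] [ 62.7 121.8 209.2]
baseR [ 0.7357 -0.0108  0.02  ] [-168.7  125.4  209.2]
baseL [0.4786 0.1548 0.02  ] [ 49.6 -88.8 209.2]
baseL [ 0.5259 -0.0561  0.02  ] [-166.5  -89.2  209.2]
pin far c [ 32.2  -0.  -21. ]
far top [ 39.9  -0.  -32. ]
near top [-29.7   0.4 -32. ]
farL [ 31.1 -10.4 -21. ]
farR [ 31.1  10.9 -21. ]
nearL [-32.6 -10.2 -21. ]
nearR [-32.6  11.3 -21. ]
```

Run:
```python
from h import *
import pickle
o,p=pickle.load(open("w3.pkl","rb"));q=o["ee_rot"];a=2*np.arctan2(q[1],q[0])
def loc(X): d=X-o["position"]; return np.round(1e3*np.array([np.cos(a)*d[0]+np.sin(a)*d[1],np.sin(a)*d[0]-np.cos(a)*d[1],o["position"][2]-X[2]]),1)
F=lambda x,y:(160+x/2,100+y/2)
for e in (.0,.002,.004,.006):
  zp=o["position"][2]+.019+e
  print(e,*[loc(onz("wrist",F(*u),z,p))[:2] for u,z in [((317,224),zp-.011),((317,262),zp+.011),((319,492),zp+.011)]])
```

```text
0.0 [30.9 -0.1] [31.2 -0. ] [-31.7   0.4]
0.002 [31.7 -0.1] [32.1 -0. ] [-29.7   0.4]
0.004 [32.4 -0.1] [33. -0.] [-27.7   0.4]
0.006 [33.2 -0.1] [33.9 -0. ] [-25.6   0.4]
```

Emit:
{"name": "carry_out", "arguments": {
  "commands": [
    [[0.1, -0.03, 0.4, 0, 0, 0], [0, 0, 0.8, 0, 0, 0], [0, 0, 0.8, 0, 0, 0], [0, 0, 0.8, 0, 0, 0], [0, 0, 0.8, 0, 0, 0], [0, 0, 0.45, 0, 0, 0], [0, 0, 0, 0, 0, 0], [0, 0, 0, 0, 0, 0], [0, 0, 0, 0, 0, 0]]
  ]
}}

```text
clock: 6.47
position: [0.5752, 0.1303, 0.0692]
ee_rot: [0.624, 0.782, 0.001, 0.001]
ft_force: [1.4, -1.2, -1.0]
grip_width: 0.239
grasp_force: 49.3
```

Run:
```python
from h import *
import pickle
o=get_obs(); p=camera_params("wrist"); im=camera("wrist")[:,:,::-1]; cv2.imwrite("pics/w4.png",im); pickle.dump((o,p),open("w4.pkl","wb"))
q=o["ee_rot"];print(o["position"],np.degrees(2*np.arctan2(q[1],q[0])),o["ft_force"])
cv2.imwrite("pics/w4c.png",cv2.resize(im[150:350,220:420],None,fx=3,fy=3,interpolation=cv2.INTER_CUBIC))
```

```text
[0.57523535 0.13025941 0.06922321] 102.82197945820376 [ 1.36874311 -1.24892591 -1.04388933]
```

View pics/w4c.png

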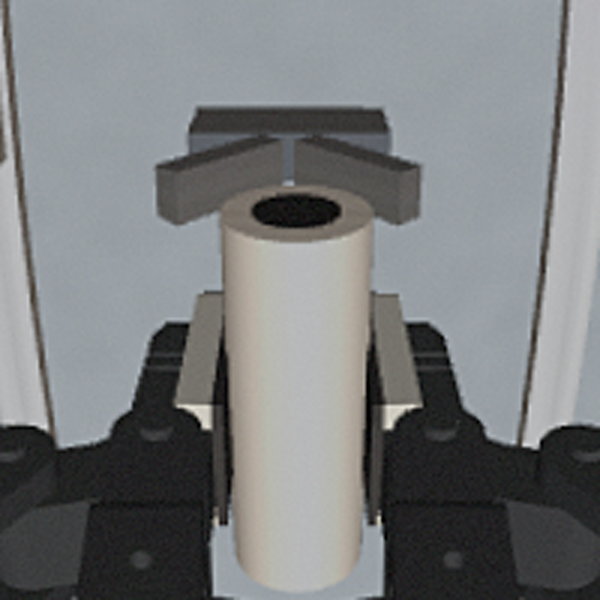

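The far V wing tips are at crop x 157 and 421, rows 168–222, with the pin face centred at (297,211). I'll compute again from this closer view.

Run:
```python
from h import *
import pickle
o,p=pickle.load(open("w4.pkl","rb"));q=o["ee_rot"];a=2*np.arctan2(q[1],q[0])
def loc(X): d=X-o["position"]; return np.round(1e3*np.array([np.cos(a)*d[0]+np.sin(a)*d[1],np.sin(a)*d[0]-np.cos(a)*d[1],o["position"][2]-X[2]]),1)
zp=o["position"][2]+.019
for n,u,z in [("L+",(157,168),.06),("L-",(161,222),.06),("R+",(421,166),.06),("R-",(418,222),.06),("base L",(190,108),.02),("base R",(388,108),.02),("baseL- ",(190,130),.02),
 ("apex",(288,140),.045),("far bot",(297,183),zp-.011),("far top",(297,242),zp+.011),("near top",(298,592),zp+.011),("fL",(220,215),zp),("fR",(374,215),zp),("rail L",(12,100),.03),("rail L",(42,380),.03),("rail R",(563,100),.03),("rail R",(532,380),.03)]:
    print(n,loc(onz("wrist",(220+u[0]/3,150+u[1]/3),z,p)))
```

```text
L+ [ 27.8 -24.    9.2]
L- [ 17.7 -23.9   9.2]
R+ [28.1 21.6  9.2]
R- [17.6 21.5  9.2]
base L [ 27.3 -22.6  49.2]
base R [27.2 19.7 49.2]
baseL-  [ 22.4 -22.7  49.2]
apex [28.1 -1.5 24.2]
far bot [31.4  0.1 -8. ]
far top [ 31.4   0.  -30. ]
near top [-32.6   0.2 -30. ]
fL [ 30.7 -10.9 -19. ]
fR [ 30.6  11.1 -19. ]
rail L [ 32.2 -58.8  39.2]
rail L [-35.5 -59.5  39.2]
rail R [32.  55.3 39.2]
rail R [-35.6  55.2  39.2]
```

Emit:
{"name": "carry_out", "arguments": {
  "commands": [
    [[0.03, -0.02, 0, 0, 0, 0], [0, 0, 0, 0, 0, 0], [0, 0, 0, 0, 0, 0], [0, 0, 0, 0, 0, 0]]
  ]
}}

```text
clock: 6.85
position: [0.5733, 0.1318, 0.0679]
ee_rot: [0.623, 0.782, 0.0, 0.0]
ft_force: [-0.9, -0.2, -1.5]
grip_width: 0.241
grasp_force: 49.3
```

Emit:
{"name": "carry_out", "arguments": {
  "commands": [
    [[-0.01, 0, 0.2, 0, 0, 0], [0, 0, 0.2, 0, 0, 0], [0, 0, 0.15, 0, 0, 0], [0, 0, 0.05, 0, 0, 0], [0, 0, 0.03, 0, 0, 0], [0, 0, 0, 0, 0, 0], [0, 0, 0, 0, 0, 0]]
  ]
}}

```text
clock: 7.43
position: [0.5733, 0.1314, 0.0422]
ee_rot: [0.623, 0.782, 0.0, 0.0]
ft_force: [-0.5, -0.4, -1.8]
grip_width: 0.24
grasp_force: 49.3
```

Emit:
{"name": "carry_out", "arguments": {
  "commands": [
    [[0, 0, 0.04, 0, 0, 0], [0, 0, 0.03, 0, 0, 0], [0, 0, 0, 0, 0, 0], [0, 0, 0, 0, 0, 0], [0, 0, 0, 0, 0, 0]]
  ]
}}

```text
clock: 7.85
position: [0.5732, 0.1313, 0.0394]
ee_rot: [0.623, 0.782, 0.0, 0.0]
ft_force: [1.1, -0.0, -0.7]
grip_width: 0.244
grasp_force: 49.3
```

Emit:
{"name": "carry_out", "arguments": {
  "commands": [
    [[0, 0, 0.03, 0, 0, 0], [0, 0, 0.02, 0, 0, 0], [0, 0, 0, 0, 0, 0], [0, 0, 0, 0, 0, 0]]
  ]
}}

```text
clock: 8.18
position: [0.5735, 0.1314, 0.0381]
ee_rot: [0.623, 0.782, 0.0, 0.0]
ft_force: [-3.3, -0.4, 6.7]
grip_width: 0.24
grasp_force: 50.2
```

Emit:
{"name": "carry_out", "arguments": {
  "commands": [
    [[0, 0, 0, 0, 0, 0], [0, 0, 0, 0, 0, 0], [0, 0, 0, 0, 0, 0], [0, 0, 0, 0, 0, 0], [0, 0, 0, 0, 0, 0], [0, 0, 0, 0, 0, 0]]
  ],
  "hand": -0.1
}}

```text
clock: 8.68
position: [0.5731, 0.1313, 0.0372]
ee_rot: [0.623, 0.782, -0.0, -0.0]
ft_force: [0.2, -0.6, -0.2]
grip_width: 0.549
grasp_force: 0.0
```

Emit:
{"name": "carry_out", "arguments": {
  "commands": [
    [[0, 0, -0.3, 0, 0, 0], [0, 0, -0.8, 0, 0, 0], [0, 0, -0.8, 0, 0, 0], [0, 0, -0.8, 0, 0, 0], [0, 0, -0.8, 0, 0, 0], [0, 0, -0.5, 0, 0, 0], [0, 0, 0, 0, 0, 0], [0, 0, 0, 0, 0, 0], [0, 0, 0, 0, 0, 0]]
  ]
}}

```text
clock: 9.43
position: [0.5727, 0.1312, 0.1971]
ee_rot: [0.623, 0.782, -0.0, -0.0]
ft_force: [-0.2, -0.1, 0.3]
grip_width: 0.55
grasp_force: 0.0
```

Run:
```python
from h import *
import pickle
o=get_obs(); p=camera_params("wrist"); im=camera("wrist")[:,:,::-1]; cv2.imwrite("pics/w5.png",im); pickle.dump((o,p),open("w5.pkl","wb"))
q=o["ee_rot"];print(o["position"],np.degrees(2*np.arctan2(q[1],q[0])))
cv2.imwrite("pics/w5c.png",cv2.resize(im[90:290,180:446],None,fx=3,fy=3,interpolation=cv2.INTER_CUBIC))
```

```text
[0.57272616 0.13120335 0.1970642 ] 102.90404161677984
```

View pics/w5c.png

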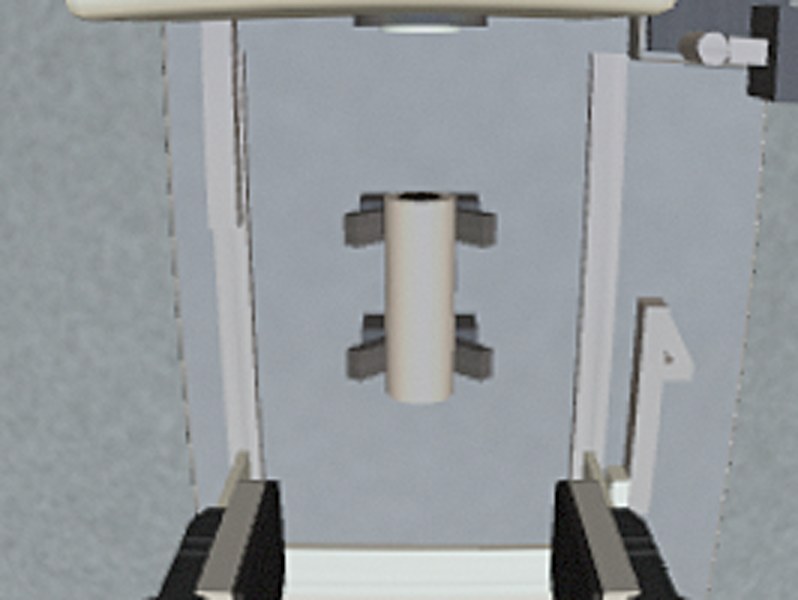

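The pin lies between the Vs, straight, with its ends at crop rows of about 190/203 and 403. Now a numeric check of its centring.

Run:
```python
from h import *
import pickle
o,p=pickle.load(open("w5.pkl","rb"));q=o["ee_rot"];a=2*np.arctan2(q[1],q[0])
def loc(X): d=X-o["position"]; return np.round(1e3*np.array([np.cos(a)*d[0]+np.sin(a)*d[1],np.sin(a)*d[0]-np.cos(a)*d[1],o["position"][2]-X[2]]),1)
for n,u,z in [("fL+",(344,216),.061),("fL-",(345,248),.061),("fR+",(496,213),.061),("fR-",(496,246),.061),("nL+",(347,350),.061),("nL-",(348,382),.061),("nR+",(493,349),.061),("nR-",(493,381),.061),
 ("far top",(419,200),.069),("far bot",(419,191),.047),("near top",(419,404),.069),("fl",(384,215),.058),("fr",(455,215),.058),("nl",(387,395),.058),("nr",(453,395),.058)]:
    print(n,loc(onz("wrist",(180+u[0]/3,90+u[1]/3),z,p)))
```

```text
fL+ [ 25.6 -22.  136.1]
fL- [ 15.6 -21.9 136.1]
fR+ [ 26.5  24.2 136.1]
fR- [ 16.2  24.4 136.1]
nL+ [-17.6 -22.  136.1]
nL- [-28.6 -22.  136.1]
nR+ [-17.3  24.3 136.1]
nR- [-28.2  24.6 136.1]
far top [ 31.9   0.8 128.1]
far bot [ 30.8   0.9 150.1]
near top [-32.8   0.8 128.1]
fl [ 25.2  -9.9 139.1]
fr [ 25.2  11.9 139.1]
nl [-34.3  -9.6 139.1]
nr [-34.3  11.9 139.1]
```

Emit:
{"name": "carry_out", "arguments": {
  "commands": [
    [[-0.4, 0, 0, 0, 0, 0], [-0.8, 0, 0, 0, 0, 0], [-0.8, 0, 0, 0, 0, 0], [-0.8, 0, 0, 0, 0, 0], [-0.8, 0, 0, 0, 0, 0], [-0.65, 0, 0, 0, 0, 0], [0, 0, 0.4, 0, 0, 0], [0, 0, 0.6, 0, 0, 0], [0, 0, 0.6, 0, 0, 0], [0, 0, 0.4, 0, 0, 0], [0, 0, 0.1, 0, 0, 0], [0, 0, 0, 0, 0, 0], [0, 0, 0, 0, 0, 0], [0, 0, 0, 0, 0, 0]]
  ],
  "hand": 1
}}

```text
clock: 10.65
position: [0.6118, -0.0343, 0.1146]
ee_rot: [0.623, 0.782, 0.001, 0.001]
ft_force: [1.0, -0.7, 0.2]
grip_width: 0.002
grasp_force: 0.0
```

Emit:
{"name": "carry_out", "arguments": {
  "commands": [
    [[0.2, 0, 0, 0, 0, 0], [0.2, 0, 0, 0, 0, 0], [0.1, 0, 0, 0, 0, 0], [0.1, 0, 0, 0, 0, 0], [0.1, 0, 0, 0, 0, 0], [0.1, 0, 0, 0, 0, 0], [0.1, 0, 0, 0, 0, 0], [0.1, 0, 0, 0, 0, 0], [0.1, 0, 0, 0, 0, 0], [0.1, 0, 0, 0, 0, 0]]
  ]
}}

```text
clock: 11.48
position: [0.6004, 0.0127, 0.1134]
ee_rot: [0.623, 0.782, 0.0, 0.0]
ft_force: [1.8, -1.2, 0.6]
grip_width: -0.0
grasp_force: 0.9
```

Emit:
{"name": "carry_out", "arguments": {
  "commands": [
    [[0.1, 0, 0, 0, 0, 0], [0.1, 0, 0, 0, 0, 0], [0.1, 0, 0, 0, 0, 0], [0.1, 0, 0, 0, 0, 0], [0.1, 0, 0, 0, 0, 0], [0.1, 0, 0, 0, 0, 0], [0.1, 0, 0, 0, 0, 0], [0.1, 0, 0, 0, 0, 0], [0.1, 0, 0, 0, 0, 0], [0.1, 0, 0, 0, 0, 0], [0.1, 0, 0, 0, 0, 0], [0.05, 0, 0, 0, 0, 0], [0, 0, 0, 0, 0, 0]]
  ]
}}

```text
clock: 12.57
position: [0.5897, 0.0582, 0.1132]
ee_rot: [0.623, 0.782, 0.0, -0.0]
ft_force: [0.1, -0.5, -0.7]
grip_width: 0.003
grasp_force: 0.0
```

Run:
```python
from h import *
cv2.imwrite("pics/w6.png",camera("wrist")[:,:,::-1]); o=get_obs(); d=np.array([-.2233,.9747])
print(o["position"],(o["position"][:2]-[.5727,.1312])@d+.001,o["ft_force"][:2]@d)
s=cv2.resize(camera("scene")[200:340,280:480,::-1],None,fx=2,fy=2); w=cv2.imread("pics/w6.png")
v=np.zeros((400+280,640,3),np.uint8); v[:400]=w; v[400:,:400]=s
cv2.imwrite("pics/m6.png",cv2.resize(v,None,fx=.88,fy=.88))
```

```text
[0.58965341 0.05780308 0.11313015] -0.0743256747196821 0.62042814870557
```

View pics/m6.png

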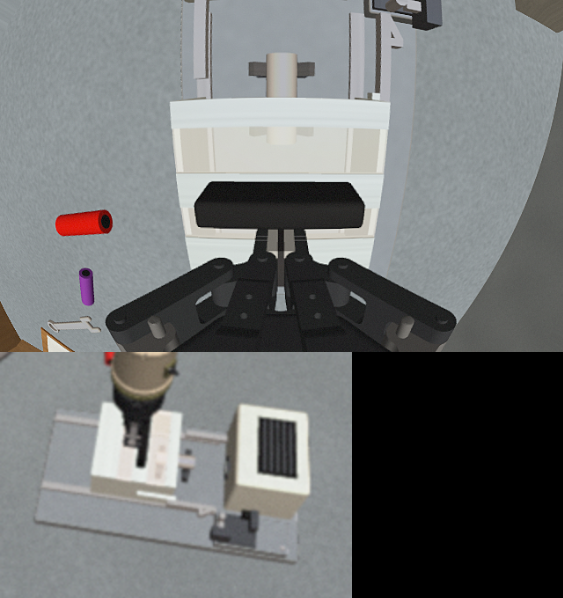

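The fingers push the middle of the fin, the guard covers the near part of the pin, and the pin still lies in the Vs. I'll go on in small steps, watching the force.

Emit:
{"name": "carry_out", "arguments": {
  "commands": [
    [[0.05, 0, 0, 0, 0, 0], [0.05, 0, 0, 0, 0, 0], [0.05, 0, 0, 0, 0, 0], [0.05, 0, 0, 0, 0, 0]]
  ]
}}

```text
clock: 13.0
position: [0.5881, 0.0649, 0.1131]
ee_rot: [0.623, 0.782, -0.0, -0.0]
ft_force: [-0.6, -1.5, -0.6]
grip_width: 0.004
grasp_force: 0.8
```

Emit:
{"name": "carry_out", "arguments": {
  "commands": [
    [[0.05, 0, 0, 0, 0, 0], [0.05, 0, 0, 0, 0, 0], [0.05, 0, 0, 0, 0, 0]]
  ]
}}

```text
clock: 13.25
position: [0.5868, 0.071, 0.1132]
ee_rot: [0.623, 0.782, -0.0, -0.0]
ft_force: [0.3, -2.4, -0.2]
grip_width: 0.003
grasp_force: 0.8
```

Emit:
{"name": "carry_out", "arguments": {
  "commands": [
    [[0.05, 0, 0, 0, 0, 0], [0.05, 0, 0, 0, 0, 0]]
  ]
}}

```text
clock: 13.42
position: [0.5861, 0.0746, 0.1133]
ee_rot: [0.623, 0.782, -0.0, 0.0]
ft_force: [0.8, -5.6, -1.6]
grip_width: -0.0
grasp_force: 2.9
```

Emit:
{"name": "carry_out", "arguments": {
  "commands": [
    [[0.05, 0, 0, 0, 0, 0], [0.05, 0, 0, 0, 0, 0]]
  ]
}}

```text
clock: 13.58
position: [0.5855, 0.0769, 0.1133]
ee_rot: [0.624, 0.782, -0.001, 0.001]
ft_force: [1.0, -8.1, -2.0]
grip_width: 0.003
grasp_force: 4.1
```

Emit:
{"name": "carry_out", "arguments": {
  "commands": [
    [[0.05, 0, 0, 0, 0, 0], [0.05, 0, 0, 0, 0, 0]]
  ]
}}

```text
clock: 13.75
position: [0.5847, 0.0803, 0.1133]
ee_rot: [0.624, 0.781, -0.001, 0.001]
ft_force: [2.4, -9.5, -2.1]
grip_width: 0.001
grasp_force: 4.6
```

Emit:
{"name": "carry_out", "arguments": {
  "commands": [
    [[0.05, 0, 0, 0, 0, 0], [0.05, 0, 0, 0, 0, 0]]
  ]
}}

```text
clock: 13.92
position: [0.5839, 0.0837, 0.1133]
ee_rot: [0.624, 0.781, -0.001, 0.001]
ft_force: [1.4, -9.5, -1.2]
grip_width: 0.001
grasp_force: 5.2
```

Emit:
{"name": "carry_out", "arguments": {
  "commands": [
    [[0.05, 0, 0, 0, 0, 0]]
  ]
}}

```text
clock: 14.0
position: [0.5835, 0.0855, 0.1133]
ee_rot: [0.624, 0.781, -0.001, 0.001]
ft_force: [2.1, -10.5, -1.1]
grip_width: -0.001
grasp_force: 5.4
```

Emit:
{"name": "carry_out", "arguments": {
  "commands": [
    [[0.05, 0, 0, 0, 0, 0]]
  ]
}}

```text
clock: 14.08
position: [0.5831, 0.0875, 0.1133]
ee_rot: [0.624, 0.781, -0.001, 0.001]
ft_force: [0.5, -7.6, -1.4]
grip_width: 0.002
grasp_force: 4.2
```

Emit:
{"name": "carry_out", "arguments": {
  "commands": [
    [[0.05, 0, 0, 0, 0, 0]]
  ]
}}

```text
clock: 14.17
position: [0.5825, 0.0901, 0.1133]
ee_rot: [0.624, 0.781, -0.001, 0.001]
ft_force: [0.4, -6.3, -1.2]
grip_width: -0.003
grasp_force: 3.5
```

Emit:
{"name": "carry_out", "arguments": {
  "commands": [
    [[0.05, 0, 0, 0, 0, 0]]
  ]
}}

```text
clock: 14.25
position: [0.5819, 0.0925, 0.1133]
ee_rot: [0.624, 0.782, -0.001, 0.001]
ft_force: [1.0, -6.9, -0.2]
grip_width: 0.003
grasp_force: 3.4
```

Emit:
{"name": "carry_out", "arguments": {
  "commands": [
    [[0.05, 0, 0, 0, 0, 0]]
  ]
}}

```text
clock: 14.33
position: [0.5815, 0.0947, 0.1133]
ee_rot: [0.624, 0.782, -0.001, 0.001]
ft_force: [-0.3, -5.4, -1.6]
grip_width: 0.0
grasp_force: 2.7
```

Emit:
{"name": "carry_out", "arguments": {
  "commands": [
    [[0.03, 0, 0, 0, 0, 0]]
  ]
}}

```text
clock: 14.42
position: [0.581, 0.0967, 0.1133]
ee_rot: [0.624, 0.782, -0.0, 0.0]
ft_force: [-0.6, -2.0, -1.0]
grip_width: -0.0
grasp_force: 0.7
```

Emit:
{"name": "carry_out", "arguments": {
  "commands": [
    [[0.03, 0, 0, 0, 0, 0]]
  ]
}}

```text
clock: 14.5
position: [0.5807, 0.0991, 0.1135]
ee_rot: [0.623, 0.782, 0.0, -0.0]
ft_force: [0.3, -2.0, -0.6]
grip_width: 0.002
grasp_force: 2.6
```

Emit:
{"name": "carry_out", "arguments": {
  "commands": [
    [[0.01, 0, 0, 0, 0, 0]]
  ]
}}

```text
clock: 14.58
position: [0.5807, 0.0992, 0.1135]
ee_rot: [0.623, 0.782, 0.0, 0.0]
ft_force: [1.7, -3.3, 0.2]
grip_width: 0.001
grasp_force: 1.6
```

Emit:
{"name": "carry_out", "arguments": {
  "commands": [
    [[0.02, 0, 0, 0, 0, 0], [0, 0, 0, 0, 0, 0]]
  ]
}}

```text
clock: 14.75
position: [0.5807, 0.0993, 0.1135]
ee_rot: [0.623, 0.782, 0.0, 0.0]
ft_force: [1.3, -2.9, -0.3]
grip_width: -0.003
grasp_force: 2.3
```

Emit:
{"name": "carry_out", "arguments": {
  "commands": [
    [[0.02, 0, 0, 0, 0, 0], [0, 0, 0, 0, 0, 0]]
  ]
}}

```text
clock: 14.92
position: [0.5805, 0.0998, 0.1134]
ee_rot: [0.623, 0.782, -0.0, 0.0]
ft_force: [1.3, -4.9, -0.4]
grip_width: 0.002
grasp_force: 2.6
```

Force is rising with little motion, so this looks like the stop after a click. I'll press on gently to about 14 N.

Emit:
{"name": "carry_out", "arguments": {
  "commands": [
    [[0.03, 0, 0, 0, 0, 0], [0, 0, 0, 0, 0, 0]]
  ]
}}

```text
clock: 15.08
position: [0.5803, 0.1009, 0.1135]
ee_rot: [0.624, 0.782, -0.0, 0.001]
ft_force: [2.0, -5.8, -0.3]
grip_width: 0.0
grasp_force: 2.8
```

Emit:
{"name": "carry_out", "arguments": {
  "commands": [
    [[0.02, 0, 0, 0, 0, 0], [0, 0, 0, 0, 0, 0]]
  ]
}}

```text
clock: 15.25
position: [0.5802, 0.1011, 0.1135]
ee_rot: [0.624, 0.782, -0.0, 0.001]
ft_force: [1.2, -6.7, 0.0]
grip_width: 0.001
grasp_force: 3.5
```

Emit:
{"name": "carry_out", "arguments": {
  "commands": [
    [[0.02, 0, 0, 0, 0, 0], [0, 0, 0, 0, 0, 0]]
  ]
}}

```text
clock: 15.42
position: [0.5802, 0.1014, 0.1135]
ee_rot: [0.624, 0.782, -0.0, 0.001]
ft_force: [1.8, -8.4, -0.5]
grip_width: 0.0
grasp_force: 4.2
```

Emit:
{"name": "carry_out", "arguments": {
  "commands": [
    [[0.02, 0, 0, 0, 0, 0], [0, 0, 0, 0, 0, 0]]
  ]
}}

```text
clock: 15.58
position: [0.5801, 0.1016, 0.1135]
ee_rot: [0.624, 0.781, -0.001, 0.001]
ft_force: [2.4, -9.5, 0.2]
grip_width: -0.002
grasp_force: 5.0
```

Emit:
{"name": "carry_out", "arguments": {
  "commands": [
    [[0.03, 0, 0, 0, 0, 0], [0, 0, 0, 0, 0, 0]]
  ]
}}

```text
clock: 15.75
position: [0.58, 0.1021, 0.1135]
ee_rot: [0.624, 0.781, -0.001, 0.001]
ft_force: [3.7, -11.2, -0.8]
grip_width: -0.002
grasp_force: 5.9
```

Emit:
{"name": "carry_out", "arguments": {
  "commands": [
    [[0.02, 0, 0, 0, 0, 0], [0, 0, 0, 0, 0, 0]]
  ]
}}

```text
clock: 15.92
position: [0.5799, 0.1023, 0.1135]
ee_rot: [0.624, 0.781, -0.001, 0.002]
ft_force: [2.5, -13.8, 0.5]
grip_width: -0.002
grasp_force: 6.8
```

The push has reached 14 N, so the guard is caught. I'll back off gently and then lift clear.

Emit:
{"name": "carry_out", "arguments": {
  "commands": [
    [[-0.05, 0, 0, 0, 0, 0], [-0.1, 0, 0, 0, 0, 0], [-0.15, 0, 0, 0, 0, 0], [-0.3, 0, 0, 0, 0, 0], [-0.3, 0, -0.1, 0, 0, 0], [0, 0, -0.5, 0, 0, 0], [0, 0, -0.8, 0, 0, 0], [-0.4, 0, -0.8, 0, 0, 0], [-0.8, 0, -0.5, 0, 0, 0], [-0.8, 0, 0, 0, 0, 0], [-0.8, 0, 0, 0, 0, 0], [0, 0, 0, 0, 0, 0], [0, 0, 0, 0, 0, 0], [0, 0, 0, 0, 0, 0], [0, 0, 0, 0, 0, 0]]
  ]
}}

```text
clock: 17.17
position: [0.6119, -0.0371, 0.2214]
ee_rot: [0.623, 0.783, 0.0, -0.0]
ft_force: [-0.5, 0.3, 0.1]
grip_width: 0.004
grasp_force: 0.0
```

Run:
```python
from h import *
o=get_obs();im=camera("wrist")[:,:,::-1]; p=camera_params("wrist"); cv2.imwrite("pics/w7.png",im)
d=np.array([-.2233,.9747]); e=np.array([.9747,.2233]); c0=np.array([.5729,.1302])
print(o["position"],o["ft_force"])
# black handle: dark blob near expected location
m=(im.max(2)<60).astype(np.uint8); n,l,s,c=cv2.connectedComponentsWithStats(m)
for k in range(1,n):
    if s[k,4]>150:
        X=onz("wrist",c[k],.125,p)[:2]-c0; print(s[k],np.round(c[k]),"marker xy mm",np.round([X@e*1e3,X@d*1e3],1))
```

```text
[ 0.61185532 -0.03709191  0.22138055] [-0.45536517  0.29774739  0.05735641]
[ 259    0  119   24 1741] [311.  14.] marker xy mm [ -4.9 -22. ]
[316 248   7  46 256] [319. 268.] marker xy mm [   0.7 -233.2]
[  120   274   399   126 29222] [319. 350.] marker xy mm [   1.4 -336.9]
```

Run:
```python
from h import *
p=camera_params("wrist");K,R,t=p["mtx"],p["R"],p["t"]
d=np.array([-.2233,.9747]); c0=np.array([.5729,.1302])
for g in (-.008,-.011,-.033):
  for z in (.097,.133):
    c=R@np.r_[c0+d*(g-.008),z]+t; h=np.hypot(c[0],c[1]); print(g,z,K[:2,2]+K[0,0]*np.arctan2(h,c[2])*c[:2]/h)
```

```text
-0.008 0.097 [318.09686908  16.14605087]
-0.008 0.133 [318.00880151   3.6271559 ]
-0.011 0.097 [318.09256529  19.39464003]
-0.011 0.133 [318.00352014   7.29693944]
-0.033 0.097 [318.06242524  43.7451678 ]
-0.033 0.133 [317.96679088  34.99392092]
```

The fin's lower edge at row 23 puts the guard near y -14 mm, held by the latch and clear of the robot. If it had sprung back it would appear at row 44 or below.

```bash
python3 -c "from workcell import *; print(hand_in())"
```

```text
the job is handed in; nothing more can be done
None
```

I handed the job in at about 17 s: the pin lies in both V rests, within about 0.5 mm of centre by the camera, and the guard is latched shut near y -14 mm, pressed to about 14 N and still holding after the arm backed clear; I never went near the carton, can or wrench.

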